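# Close a reagent cartridge and hold it registered in the corner of the loading bed

## Robot

A 6-joint arm with a two-finger parallel gripper is mounted at the origin on the work surface. World frame = base frame: x ahead of the robot, y to its left, z up, the work surface at z = 0. Lengths are in m, angles in degrees, forces in N, time in s.
With the tool pointing down it reaches from about 0.3 to 0.85 m from the base axis. Payload 4.2 kg.
Tool frame: the origin (TCP) lies between the finger pads; the fingertips stand 11 mm ahead of it and the grasp point (between the pads) lies 8 mm behind it; z points along the fingers, y is the line along which they close (so a half turn about z gives the same grasp; the last joint's range is limited). The gripper opens to 91 mm and grips with 3 to 60 N. Pads are 32 mm wide; open, the fingers measure 118 mm over their backs; the gripper's body (76 mm by 178 mm) begins 60 mm behind the grasp point.
Start: joints at [68.984, 18.312, 89.639, -0, 72.044, -1.146], TCP at [0.195, 0.541, 0.225] pointing down, gripper open.
Joint ranges: [-177.97, 177.97], [-48.28, 115.42], [12.27, 149.76], [-77.06, 257.06], [2.81, 150.46], [-146.56, 146.56]. Speed limits (degrees/s): [147.25, 147.25, 180, 180, 180, 180].

## Interface

Orientations are given as a 3x3 rotation matrix whose columns are the frame's x, y, z axes.
In Python, from cell import manip gives the robot as it stands.
- The arm moves only by the tool send_rows, never from a script. Its argument "plan" is text: rows parted by semicolons, each of 4 numbers parted by spaces: the shift along the world's x, y, z in units of 60 mm (1.0 is 60 mm), then the turn about the world's z in units of 5 degrees (1.0 is 5 degrees). A call has 1 to 8 rows; each row is the pose to reach, as a shift and turn from the pose commanded when the call began; what a row does not reach only later rows make up. A row lasts 1/8 s, in which the tool goes at most 62.5 mm and 10.7 degrees, less where a joint would pass 70% of its speed; a pose out of reach is approached as far as the arm can. A call with a gripper value outside its range is refused whole. "hand" is the opening, from 0 (shut) to 1 (fully open), set as the call begins (left out, the last holds). The fingers move at their own pace and stop on an object; the grip force is fixed at half the most. Time passes only in rows, so rows that repeat a pose let the fingers close. It gives the time, the measured TCP pose, the force, the opening and the grip force at its end, in the units of the state.
- manip.get_obs(): the state, without advancing time (a new reading comes with each control period).
- manip.snapshot(name): name is "scene" or "top"; returns (picture, depth): 420x560x3 uint8, red, green, blue; 420x560 float32, m along the optical axis (not along the pixel's ray), 0 where there is no reading.
- manip.calibration(name): a dict with "fov_y" (degrees; the focal length in pixels is half the picture's height over the tangent of half this angle, whatever the lens; pixels are square), "cx", "cy" (the principal point, pixels), "pose" (4x4, takes a point from camera to world coordinates). Camera axes: x right, y up, looking along -z (the intrinsics and any distortion apply to the point x, -y, -z); pixel columns grow to the right and rows downward; lengths in m; the calibration is good to about 2 mm. A picture is of the moment at which its call begins. calibration takes no time and is no camera call.
- manip.close_job(): hands the job in; it is judged then, once.
The state is a dict: "time": time; "joint_pos": joint angles; "joint_velocities": joint speeds; "tau": joint torques, N m; "tcp_pos": TCP position; "orientation": TCP orientation; "contact_force": force on the tool from outside, world axes, zero at the start; "moment": the same for the moment, N m; "grip_width": finger opening in m; "gripper_force": force on a finger pad.
Only numpy, scipy, OpenCV 4.12 (cv2) and the standard library are available. Lean on these libraries where they do the work, as an engineer would, in place of code of your own. Each camera call takes 0.05 s, during which the arm holds its last target. There are 200 camera calls.

## Task

Put the matching cover on the open reagent cartridge and let go of it. Then push the closed cartridge along its loading bed, fully home and square into the corner so that it bears firmly on both steel stops at once, and finish while still holding it pressed against both stops. Leave the other things on the bench where they are.

Things in the scene. Friction and masses are not known exactly. Their poses are not given: they have to be found in the camera images.
- loading_bed: Fixed aluminium plate 200 x 160 mm (its x, y), 10 mm thick. Origin: centre of its underside, on the bench; z up. Two steel stops form a corner on its +x, +y side. With the cartridge home its origin is at x +33, y +30, z 10 mm in this frame, x axes parallel. Outside the bed's +x edge (x 103 to 133 mm, y +-55 mm) stands a grey reader housing, 34 mm high from the bench.
- end_stop: Rigid fixed steel bar on the bed, 75 mm long along the bed's y, 12 mm thick, 14 mm high above the bed's top face. Origin: middle of the foot of its bearing face, at x +78, y +5, z 10 mm in the bed's frame. That face looks to the bed's -x and takes the cartridge's 56 mm end.
- side_stop: Rigid fixed steel bar on the bed, 85 mm long along the bed's x, 12 mm thick, 14 mm high above the bed's top face. Origin: middle of the foot of its bearing face, at x +15, y +58, z 10 mm in the bed's frame. That face looks to the bed's -y and takes the cartridge's 90 mm side.
- cartridge: Loose white plastic block 90 (its x) x 56 (y) x 44 mm high, 0.15 to 0.31 kg, lying on the bed 19 to 68 mm clear of both stops, its x within 15 degrees of the bed's x; slides easily (friction 0.2 to 0.3). Origin: centre of underside; z up. In its top an open recess 78 x 44 mm, 14 mm deep, walls 6 mm, foil-sealed wells on its floor. Above the 14 mm stops its sides are free and can be gripped across the 56 mm width.
- cover: Loose white cover for the cartridge, the larger of two, 60 g, right way up on the bench. Origin: centre of underside; z up. From below: plug 70 x 36 mm (x, y), 6 high; plate 88 x 54, 5 thick; grip bar 46 long (x), 12 wide, 18 high: 29 mm in all. Closed: plug in the recess (4 mm play each way), plate on the walls, its origin 38 mm above the cartridge's, x axes parallel (either way round).
- small_cover: Bystander: a smaller cover of the same shape, plate 52 x 42 mm, 29 mm high in all; does not fit this cartridge. Origin: centre of underside.
- slide_case: Bystander: flat grey case 80 x 30 x 14 mm. Origin: centre of underside.
- reagent_bottle: Bystander: small white jar, 42 mm across, 65 mm high. Origin: centre of underside.
- tip_box: Bystander: pipette tip box 85 x 120 x 62 mm. Origin: centre of underside.
- tube_rack: Bystander: white tube rack 70 x 160 mm, 45 mm high with its tubes. Origin: centre of underside.
- timer: Bystander: grey bench timer 60 x 75 x 25 mm. Origin: centre of underside.
There are look-alikes about, which are no part of the job. Leave any red look-alike of the cover alone. What is shaped like the cartridge but orange is not meant.

How it is judged (in metres and radians):
On the way:
1. the cover sits in the cartridge and the fingers have let go of it (z of cover in the frame of cartridge between 0.035 and 0.041 m and x of cover in the frame of cartridge between -0.005 and 0.005 m and y of cover in the frame of cartridge between -0.005 and 0.005 m and angle between the z axis of cover and the z axis of cartridge, either way round below 0.06 rad and angle between the x axis of cover and the x axis of cartridge, either way round below 0.2 rad and contact force between the fingers and cover below 0.05 N), for 0.2 s.
At the end, for the whole second after the job is handed in: The cover is seated in the cartridge (5 mm); the cartridge lies flat on the bed, within 3 mm of home along both axes and 0.04 rad of square, bears on each stop with over 2 N, and the robot still presses on it or its cover with over 1 N (z of cover in the frame of cartridge between 0.035 and 0.041 m and x of cover in the frame of cartridge between -0.005 and 0.005 m and y of cover in the frame of cartridge between -0.005 and 0.005 m and angle between the z axis of cover and the z axis of cartridge, either way round below 0.06 rad and angle between the x axis of cover and the x axis of cartridge, either way round below 0.2 rad and x of cartridge in the frame of loading_bed between 0.03 and 0.036 m and y of cartridge in the frame of loading_bed between 0.027 and 0.033 m and z of cartridge in the frame of loading_bed below 0.013 m and angle between the x axis of cartridge and the x axis of loading_bed, either way round below 0.04 rad and angle between cartridge's own z axis and vertical below 0.04 rad and contact force between cartridge and end_stop above 2 N and contact force between cartridge and side_stop above 2 N and (contact force between any of the fingers, the arm and cartridge above 1 N or contact force between any of the fingers, the arm and cover above 1 N)); the arm keeps its last pose, push and grip.
It fails at once if a bystander is shifted by more than 30 mm (distance of any of small_cover, slide_case, reagent_bottle, tip_box, tube_rack, timer from where it was at the start of the episode above 0.03 m).
It also fails if it takes over 64 s, if anything falls off the work surface, if the arm or the gripper's body presses on something with over 40 N, if the wrist force passes 120 N, or if a joint passes its speed limit or range.

## Working session

There is one attempt and no reset: what is moved stays moved. The work goes in short steps, Python scripts to look and compute and a tool call to move; the robot and the scene stay as the last step left them, time stands still between calls to the robot, and variables do not carry over. Pictures are saved under pics/ and viewed, at most 10 in all, crops included, and the job is handed in when it is done.

Besides the shell and the picture viewer there is one more tool, called after "Request:" by a JSON object that holds its "api" and its "payload", one argument or row to a line. send_rows: Moves the arm, as the interface text tells. Its arguments: {"type":"object","properties":{"plan":{"type":"string"},"hand":{"type":"number"}},"required":["plan"]}

```bash
ls; mkdir -p pics
cat > h.py <<'E'
import numpy as np, cv2
from cell import manip
def cap(n):
    im,d=manip.snapshot(n); np.savez(f'/tmp/{n}.npz',im=im,d=d); cv2.imwrite(f'/tmp/{n}.png',im[...,::-1]); return im,d
def ld(n):
    z=np.load(f'/tmp/{n}.npz'); return z['im'],z['d']
def cloud(n,d):
    c=manip.calibration(n); f=210/np.tan(np.radians(c['fov_y']/2))
    v,u=np.mgrid[0:420,0:560]
    P=np.stack([(u-c['cx'])/f*d,-(v-c['cy'])/f*d,-d,np.ones_like(d)],-1)@np.array(c['pose']).T
    P=P[...,:3]; P[d==0]=np.nan; return P
E
python3 - <<'E'
from h import *
for n in('scene','top'):
    im,d=cap(n); cv2.imwrite(f'pics/{n}0.png',cv2.resize(im[...,::-1],(800,600))); print(manip.calibration(n))
print(manip.get_obs())
E
```

```text
pics
{'fov_y': 46.28089201347701, 'cx': 275.18178867450797, 'cy': 205.71064584167928, 'pose': array([[-0.77369099, -0.40264225,  0.48916406,  1.10958694],
       [ 0.63334583, -0.51174823,  0.58050565,  0.74543146],
       [ 0.01659275,  0.75894201,  0.65094678,  0.87323085],
       [ 0.        ,  0.        ,  0.        ,  1.        ]])}
{'fov_y': 51.38769269786513, 'cx': 280.9304289540299, 'cy': 214.62350771732102, 'pose': array([[ 7.15778140e-02,  9.70999561e-01, -2.28115035e-01,
         1.71126971e-01],
       [-9.97434709e-01,  6.98609635e-02, -1.56027909e-02,
        -2.31357267e-02],
       [ 7.86033016e-04,  2.28646667e-01,  9.73509160e-01,
         1.46777280e+00],
       [ 0.00000000e+00,  0.00000000e+00,  0.00000000e+00,
         1.00000000e+00]])}
{'time': 0.1, 'joint_pos': array([ 6.89840278e+01,  1.83464060e+01,  8.96989771e+01, -1.63598732e-03,
        7.20431771e+01, -1.14644860e+00]), 'joint_velocities': array([-0.09746504,  0.02020588, -0.18304577,  0.11475604, -0.02227204,
       -0.02872711]), 'tau': array([-7.41840995e-04, -4.13329160e+01, -2.32508826e+01,  7.27523211e-02,
        4.22607036e-02, -3.79087192e-05]), 'tcp_pos': array([0.19528936, 0.54036462, 0.22422307]), 'orientation': array([[-9.40472045e-01,  3.39870642e-01, -5.28963957e-04],
       [ 3.39871054e-01,  9.40470923e-01, -1.45259089e-03],
       [ 3.78222099e-06, -1.54590066e-03, -9.99998805e-01]]), 'contact_force': array([-0.0427227 , -0.24546728,  0.62064569]), 'moment': array([-0.04132112,  0.00264614, -0.0007478 ]), 'gripper_force': 0.0, 'grip_width': 0.09121048148021971}
```

View pics/top0.png

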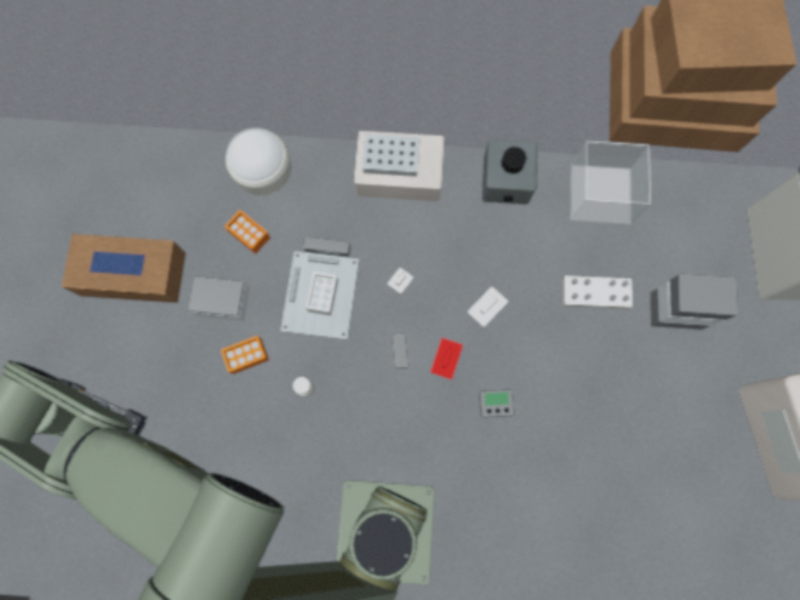

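View pics/scene0.png

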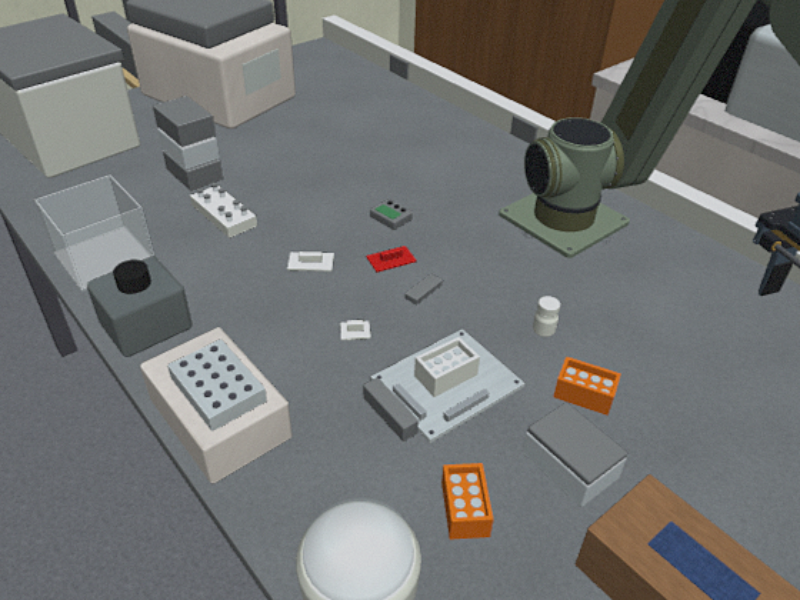

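The top view shows two white covers, at (400,280) and (488,306), and a red one at (447,358). The cover at (488,306) is the larger white one, so that is the one meant. The white cartridge is on the bed at (321,293). The orange ones at (247,230) and (244,354) are decoys. Next I'll measure with depth and confirm in a crop.

```bash
cat >> h.py <<'E'
def rect(P,win,zlo,zhi):
    u0,u1,v0,v1=win; Q=P[v0:v1,u0:u1].reshape(-1,3); Q=Q[(Q[:,2]>zlo)&(Q[:,2]<zhi)]
    r=cv2.minAreaRect((Q[:,:2]*1000).astype(np.float32)); return len(Q),np.round(r[0],1),np.round(r[1],1),round(r[2],1),round(float(np.median(Q[:,2]))*1000,1)
E
python3 - <<'E'
from h import *
im,d=ld('top'); P=cloud('top',d)
print('bench',np.nanmedian(P[330:350,250:270,2]))
print('cover',rect(P,(322,362,195,235),.005,.02)); print('bar',rect(P,(322,362,195,235),.02,.05))
print('small',rect(P,(265,295,182,210),.005,.02))
print('cart',rect(P,(205,245,182,226),.045,.07))
print('bed',rect(P,(190,260,170,242),.006,.014))
print('reader',rect(P,(205,255,160,182),.028,.045))
print('stops',rect(P,(205,255,176,190),.019,.03),rect(P,(196,212,182,215),.019,.03))
im2,d2=ld('scene'); P=cloud('scene',d2)
print('bench',np.nanmedian(P[250:270,100:150,2]))
print('cover',rect(P,(195,240,170,195),.005,.02)); print('bar',rect(P,(195,240,170,195),.02,.05))
print('cart',rect(P,(280,345,230,285),.048,.07))
print('bed',rect(P,(245,375,225,315),.006,.014))
print('reader',rect(P,(245,300,255,315),.028,.045))
a=cv2.resize(im[160:250,190:370,::-1],(800,400),interpolation=2)
b=cv2.resize(im2[165:315,190:380,::-1],(253,200),interpolation=2)
c=np.zeros((600,800,3),np.uint8); c[:400]=a; c[400:,:253]=b; cv2.imwrite('pics/c1.png',c)
E
```

```text
bench 0.011222296785918573
cover (437, array([ 529.9, -208.2]), array([139.1, 135.8]), 3.2, 10.7)
bar (51, array([ 528.6, -198.7]), array([28.9, 74.6]), 24.7, 29.1)
small (207, array([581.3,  10.1]), array([ 98.6, 100.9]), 4.6, 10.3)
cart (205, array([526.8, 192.2]), array([57.6, 91.2]), 84.1, 53.3)
bed (1593, array([534.3, 196.3]), array([254.4, 238. ]), 4.3, 10.2)
reader (278, array([638. , 194.6]), array([109.6,  51.3]), 87.6, 34.0)
stops (112, array([614.6, 197.5]), array([ 42.1, 153.2]), 16.0, 24.4) (86, array([546.4, 263.4]), array([11.9, 84.7]), 87.9, 25.0)
bench 0.11385643468411855
cover (331, array([ 512.5, -215. ]), array([ 97.7, 114.3]), 52.1, 11.4)
bar (86, array([ 526.8, -203.4]), array([16.2, 46.1]), 47.7, 28.0)
cart (367, array([524.3, 189.9]), array([61. , 92.1]), 84.5, 53.4)
bed (2690, array([528.2, 197.6]), array([278.7, 330. ]), 50.6, 10.5)
reader (602, array([608.8, 195.2]), array([110.3, 106.6]), 86.5, 34.2)
```

View pics/c1.png

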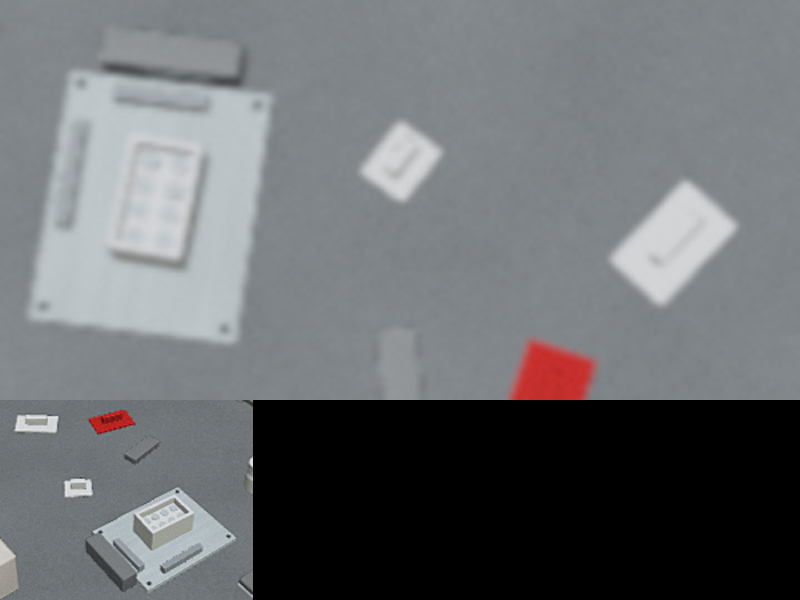

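The crop confirms it. The larger white cover is at crop (672,243), clearly bigger than the small one at (400,161), and it is not red. The cartridge's x points toward the end stop (image up), and the side stop is on its left. I'll refine with colour masks.

```bash
cat >> h.py <<'E'
def atz(n,uv,z):
    c=manip.calibration(n); f=210/np.tan(np.radians(c['fov_y']/2)); T=np.array(c['pose'])
    uv=np.asarray(uv,float).reshape(-1,2); r=np.c_[(uv[:,0]-c['cx'])/f,-(uv[:,1]-c['cy'])/f,-np.ones(len(uv))]@T[:3,:3].T
    return T[:3,3]+r*((z-T[2,3])/r[:,2])[:,None]
def mrect(n,mask,z,win):
    u0,u1,v0,v1=win; m=np.zeros_like(mask,np.uint8); m[v0:v1,u0:u1]=mask[v0:v1,u0:u1]
    k,l,s,_=cv2.connectedComponentsWithStats(m); i=1+np.argmax(s[1:,4]); cs,_=cv2.findContours((l==i).astype(np.uint8),0,1)
    X=atz(n,max(cs,key=len).reshape(-1,2),z)[:,:2]*1000
    r=cv2.minAreaRect(X.astype(np.float32)); b=cv2.boxPoints(r); e=[b[1]-b[0],b[2]-b[1]]; e=max(e,key=np.linalg.norm)
    return s[i,4],np.round(r[0],1),np.round(sorted(r[1]),1),'ang long',round(float(np.degrees(np.arctan2(e[1],e[0]))%180),1)
E
python3 - <<'E'
from h import *
im,d=ld('top'); g=im.min(2).astype(int)
print(g[212:217,335:350], g[200,215:245],im[230,210:215])
for t in(170,185): print(t,'cover',mrect('top',g>t,.011,(320,365,190,240)))
P=cloud('top',d)
for t in(140,150,160): print(t,'bed',mrect('top',g>t,.010,(185,260,160,245)))
im2,d2=ld('scene'); g2=im2.min(2).astype(int); P2=cloud('scene',d2)
for t in(185,200,215):print(t,'cover',mrect('scene',g2>t,.011,(195,240,170,195)))
for t in(130,145,160):print(t,'bed',mrect('scene',g2>t,.010,(245,375,220,315)))
m=(P[...,2]>.047)&(P[...,2]<.07); print('cart',mrect('top',m,.054,(200,250,180,230)))
for t in(185,200,215): print('cart white',mrect('top',g>t,.054,(200,250,180,230)))
E
```

```text
[[210 209 210 210 210 210 210 209 209 203 195 195 203 209 211]
 [210 210 210 210 210 211 210 208 204 196 196 203 209 209 210]
 [211 210 210 210 210 209 209 204 197 197 204 209 210 210 210]
 [210 210 209 209 210 209 205 198 198 204 209 210 210 210 209]
 [208 206 207 209 209 205 197 197 204 209 210 210 210 209 202]] [189 194 199 196 188 191 195 196 197 203 208 210 207 205 202 204 206 208
 195 166 147 167 183 186 188 187 188 187 187 185] [[187 195 198]
 [187 194 198]
 [187 194 198]
 [187 195 198]
 [188 195 199]]
170 cover (np.int32(404), array([ 529.3, -205.1]), array([53.4, 89.3]), 'ang long', 139.1)
185 cover (np.int32(369), array([ 528.7, -206. ]), array([50.8, 85.6]), 'ang long', 139.1)
140 bed (np.int32(2719), array([530.5, 200.1]), array([165.4, 205.9]), 'ang long', 176.9)
150 bed (np.int32(2575), array([530.4, 199.4]), array([163., 201.]), 'ang long', 177.1)
160 bed (np.int32(2399), array([530.6, 199.6]), array([160.7, 199.3]), 'ang long', 176.9)
185 cover (np.int32(271), array([ 525.9, -205.8]), array([54.9, 86.6]), 'ang long', 139.5)
200 cover (np.int32(211), array([ 527.2, -20
[... 423 characters left out ...]
4), array([526.1, 191.9]), array([56.7, 91.5]), 'ang long', 174.3)
cart white (np.int32(1471), array([522.3, 192.7]), array([144.8, 178.4]), 'ang long', 177.0)
cart white (np.int32(138), array([520.5, 186.4]), array([40.4, 72.8]), 'ang long', 174.3)Traceback (most recent call last):
  File "<stdin>", line 11, in <module>
  File "h.py", line 21, in mrect
    k,l,s,_=cv2.connectedComponentsWithStats(m); i=1+np.argmax(s[1:,4]); cs,_=cv2.findContours((l==i).astype(np.uint8),0,1)
                                                     ~~~~~~~~~^^^^^^^^^
    return _wrapfunc(a, 'argmax', axis=axis, out=out, **kwds)
    return bound(*args, **kwds)
ValueError: attempt to get argmax of an empty sequence
```

Request:
{"api": "send_rows", "payload": {
  "plan": "5.55 -12.42 -1.5 -4.15;5.55 -12.42 -1.5 -4.15;5.55 -12.42 -1.5 -4.15;5.55 -12.42 -1.5 -4.15;5.55 -12.42 -1.5 -4.15;5.55 -12.42 -1.5 -4.15;5.55 -12.42 -1.5 -4.15;5.55 -12.42 -1.5 -4.15",
  "hand": 1
}}

```text
time: 1.1
tcp_pos: [0.3986, 0.0851, 0.17]
orientation: [[-0.759, 0.651, 0.001], [0.651, 0.759, 0.0], [-0.0, 0.001, -1.0]]
contact_force: [-0.4, 0.3, -0.6]
grip_width: 0.0914
gripper_force: 0.0
```

Request:
{"api": "send_rows", "payload": {
  "plan": "2.1 -4.7 -1 0;2.1 -4.7 -1 0;2.1 -4.7 -1 0;2.1 -4.7 -1 0;2.1 -4.7 -1 0;2.1 -4.7 -1 0;2.1 -4.7 -1 0;2.1 -4.7 -1 0"
}}

```text
time: 2.1
tcp_pos: [0.5236, -0.1936, 0.1104]
orientation: [[-0.76, 0.65, -0.0], [0.65, 0.76, 0.001], [0.001, 0.0, -1.0]]
contact_force: [-0.2, -0.0, -0.5]
grip_width: 0.0913
gripper_force: 0.0
```

Run:
```python
from h import *
print(manip.get_obs()['tcp_pos'])
im,d=cap('scene'); P=cloud('scene',d); g=im.min(2).astype(int)
cv2.imwrite('pics/c2.png',cv2.resize(im[110:230,150:310,::-1],(800,600),interpolation=2))
```

```text
[ 0.52360899 -0.19361015  0.11040665]
```

View pics/c2.png

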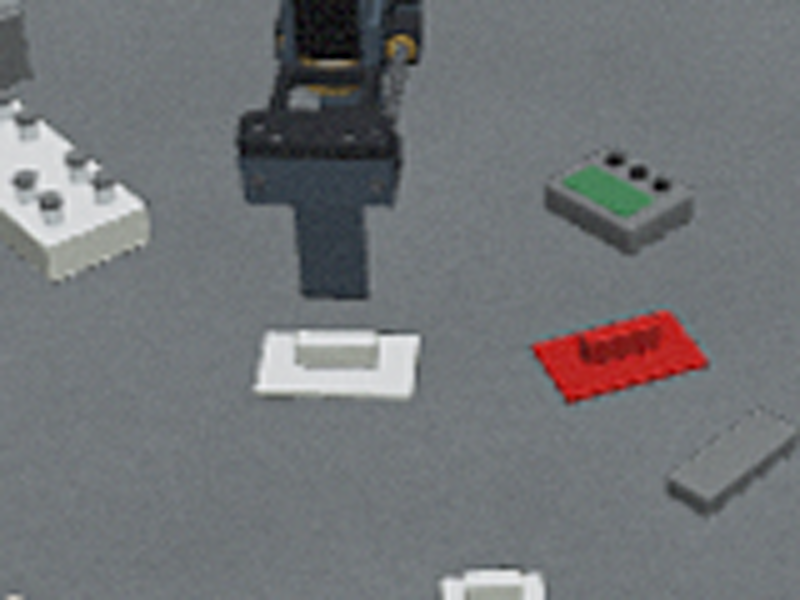

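The scene crop shows the gripper aligned over the white cover, with its bar top near crop (338,338). The red decoy is well clear at (620,355). Descending and gripping.

Request:
{"api": "send_rows", "payload": {
  "plan": "0.07 -0.19 -0.5 0;0.07 -0.19 -0.9 0;0.07 -0.19 -1.2 0;0.07 -0.19 -1.35 0;0.07 -0.19 -1.44 0;0.07 -0.19 -1.44 0;0.07 -0.19 -1.44 0"
}}

```text
time: 3.02
tcp_pos: [0.5288, -0.2065, 0.0245]
orientation: [[-0.759, 0.651, 0.001], [0.651, 0.759, -0.0], [-0.001, 0.0, -1.0]]
contact_force: [0.1, -0.3, 0.0]
grip_width: 0.0912
gripper_force: 0.0
```

Request:
{"api": "send_rows", "payload": {
  "plan": "0 0 0 0;0 0 0 0;0 0 0 0;0 0 0 0;0 0 0 0;0 0 0 0;0 0 0 0;0 0 0 0",
  "hand": 0
}}

```text
time: 4.03
tcp_pos: [0.5284, -0.2064, 0.0237]
orientation: [[-0.759, 0.651, -0.0], [0.651, 0.759, 0.0], [0.0, 0.0, -1.0]]
contact_force: [-0.0, 0.6, 0.3]
grip_width: 0.0144
gripper_force: 0.0
```

Request:
{"api": "send_rows", "payload": {
  "plan": "0 0 0 0;0 0 0 0;0 0 0 0;0 0 0 0;0 0 0 0"
}}

```text
time: 4.65
tcp_pos: [0.5284, -0.2064, 0.0238]
orientation: [[-0.759, 0.651, 0.0], [0.651, 0.759, 0.0], [0.0, 0.0, -1.0]]
contact_force: [-0.8, -0.5, -0.7]
grip_width: 0.0117
gripper_force: 30.0
```

Request:
{"api": "send_rows", "payload": {
  "plan": "0 0 0.2 0;0 0 0.7 0;0 0 1.3 0;0 0 2 0;0 0 2 0;0 0 2 0"
}}

```text
time: 5.4
tcp_pos: [0.5279, -0.2061, 0.1437]
orientation: [[-0.759, 0.651, -0.0], [0.651, 0.759, 0.0], [0.001, -0.0, -1.0]]
contact_force: [0.5, 0.2, -1.2]
grip_width: 0.0117
gripper_force: 30.0
```

Run:
```python
from h import *
o=manip.get_obs();print(o['tcp_pos'],o['contact_force'],o['grip_width'],o['gripper_force'])
for n in('scene','top'):
    im,d=cap(n)
im,d=ld('scene')
cv2.imwrite('pics/c3.png',cv2.resize(im[80:200,150:310,::-1],(800,600),interpolation=2))
```

```text
[ 0.52790106 -0.20611903  0.14371645] [ 0.47210932  0.18324328 -1.18813148] 0.011680275620979383 29.99934285879135
```

View pics/c3.png

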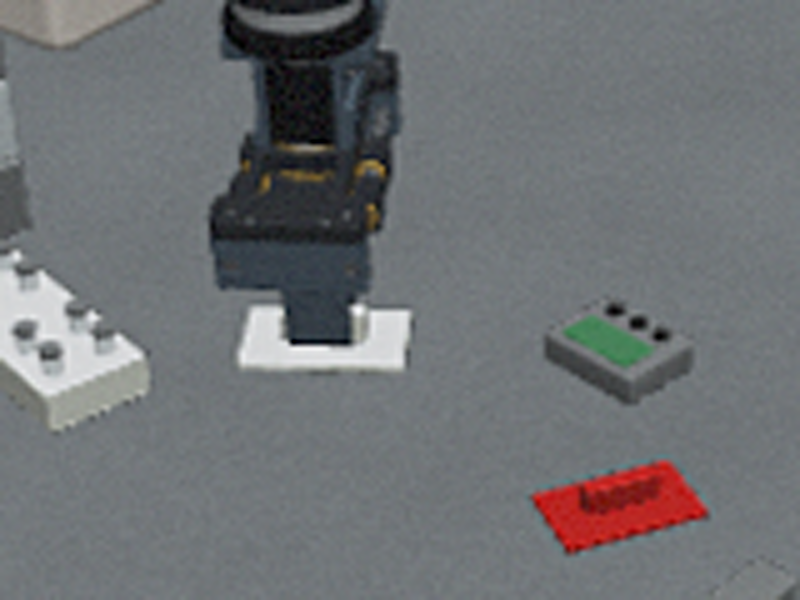

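The cover is held level, with its centre about 1–2 mm along the bar from the gripper centre. Carrying it over the cartridge.

Request:
{"api": "send_rows", "payload": {
  "plan": "-0.03 0.5 0 1;-0.03 1.4 0 2;-0.03 2.4 0 3.5;-0.03 3.4 0 5;-0.03 4.4 0 6;-0.03 5.4 0 7;-0.03 6.2 0 7;-0.03 6.62 0 7"
}}

```text
time: 6.5
tcp_pos: [0.5256, 0.1931, 0.1424]
orientation: [[-0.995, 0.096, -0.002], [0.096, 0.995, -0.0], [0.002, -0.001, -1.0]]
contact_force: [0.1, -0.7, -0.8]
grip_width: 0.012
gripper_force: 30.0
```

Request:
{"api": "send_rows", "payload": {
  "plan": "0 0 -0.45 0;0 0 -0.8 0;0 0 -0.8 0;0 0 -0.8 0"
}}

```text
time: 7.0
tcp_pos: [0.5268, 0.1908, 0.0959]
orientation: [[-0.995, 0.098, -0.0], [0.098, 0.995, 0.0], [0.0, 0.0, -1.0]]
contact_force: [-0.4, 0.1, -0.6]
grip_width: 0.0118
gripper_force: 30.0
```

Run:
```python
from h import *
o=manip.get_obs();print(o['tcp_pos'],o['orientation'][:,1],o['contact_force'])
for n in('scene','top'):
    im,d=cap(n)
    if n=='scene': a=cv2.resize(im[200:290,260:380,::-1],(800,600),interpolation=2)
cv2.imwrite('pics/c4.png',a)
im,d=ld('top'); P=cloud('top',d); print('cover',rect(P,(195,260,170,230),.08,.095))
im,d=ld('scene'); P=cloud('scene',d); print('cover',rect(P,(260,380,200,290),.075,.1), 'cart',rect(P,(260,380,200,290),.045,.056))
```

```text
[0.52682434 0.1908087  0.09585488] [9.81374612e-02 9.95172866e-01 7.39100713e-05] [-0.36194029  0.11989005 -0.60315719]
cover (0, array([0., 0.]), array([0., 0.]), 0.0, nan)
cover (438, array([525.8, 192.9]), array([55., 89.]), 81.4, 83.7) cart (254, array([445.9, 208.6]), array([ 56.3, 255.4]), 79.9, 52.5)
  return _methods._mean(a, axis=axis, dtype=dtype,
  ret = ret.dtype.type(ret / rcount)
```

View pics/c4.png

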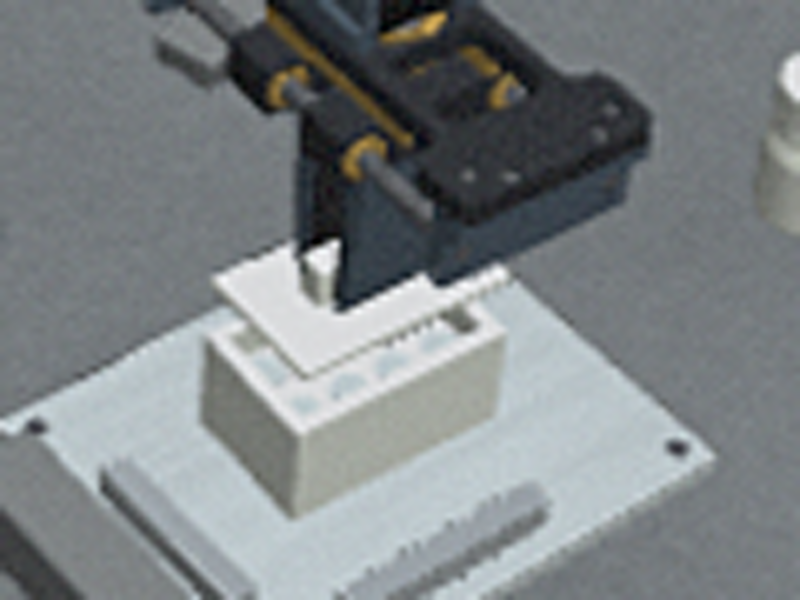

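Run:
```python
from h import *
def C(p,z): return np.round(atz('scene',[(260+x/6.667,200+y/6.667) for x,y in p],z)[:,:2]*1000,1)
a=C([(213,277),(305,367),(508,272)],.0832); b=C([(203,340),(293,434),(507,330)],.054)
for q,L,W in((a,88,54),(b,90,56)): print(q.tolist(),'L',np.linalg.norm(q[2]-q[1]),'W',np.linalg.norm(q[1]-q[0]),'centre',(q[0]+q[2])/2,'yaw',np.degrees(np.arctan2(*(q[1]-q[2])[::-1])))
im,d=ld('scene');P=cloud('scene',d)
print(rect(P,(287,340,235,280),.0795,.088))
for z in (.047,.05): print(z,rect(P,(285,338,230,280),z,.0565))
```

```text
[[565.3, 161.6], [569.0, 212.6], [484.3, 222.6]] L 85.28827586485728 W 51.134039543145825 centre [524.8 192.1] yaw -6.733384630054544
[[568.2, 161.3], [573.0, 213.5], [481.8, 223.5]] L 91.7466075667106 W 52.420225104438444 centre [525.  192.4] yaw -6.257434298146211
(358, array([525.9, 193.2]), array([54.2, 89. ]), 81.7, 83.4)
0.047 (226, array([523.4, 193. ]), array([56.9, 94.8]), 82.9, 53.1)
0.05 (186, array([525.2, 192.8]), array([56.9, 91.2]), 82.9, 53.8)
```

The plate sits over the cartridge to within about 1 mm. Lowering and releasing.

Request:
{"api": "send_rows", "payload": {
  "plan": "0 0 -0.1 0;0 0 -0.2 0;0 0 -0.28 0;0 0 -0.34 0;0 0 -0.38 0;0 0 -0.4 0;0 0 -0.4 0;0 0 -0.4 0"
}}

```text
time: 8.1
tcp_pos: [0.5267, 0.1909, 0.0718]
orientation: [[-0.995, 0.098, 0.0], [0.098, 0.995, 0.0], [-0.0, 0.0, -1.0]]
contact_force: [-0.4, -0.0, -0.3]
grip_width: 0.012
gripper_force: 30.0
```

Request:
{"api": "send_rows", "payload": {
  "plan": "0 0 0 0;0 0 0 0;0 0 0 0;0 0 0 0;0 0 0 0;0 0 0 0;0 0 0 0;0 0 0 0",
  "hand": 1
}}

```text
time: 9.1
tcp_pos: [0.5266, 0.1909, 0.0718]
orientation: [[-0.995, 0.098, 0.0], [0.098, 0.995, 0.0], [0.0, 0.0, -1.0]]
contact_force: [0.2, -0.2, -0.3]
grip_width: 0.0888
gripper_force: 0.0
```

Request:
{"api": "send_rows", "payload": {
  "plan": "0 0 0.4 0;0 0 0.8 0;0 0 0.8 0;0 0 0.8 0"
}}

```text
time: 9.6
tcp_pos: [0.526, 0.1906, 0.119]
orientation: [[-0.995, 0.098, -0.001], [0.098, 0.995, -0.0], [0.001, -0.0, -1.0]]
contact_force: [0.7, -0.7, 0.1]
grip_width: 0.0915
gripper_force: 0.0
```

Run:
```python
from h import *
o=manip.get_obs();print(o['tcp_pos'],o['grip_width'],o['contact_force'])
im,d=cap('scene'); a=cv2.resize(im[200:290,260:380,::-1],(800,600),interpolation=2)
cv2.imwrite('pics/c5.png',a); P=cloud('scene',d); print(rect(P,(287,340,225,280),.0565,.065),rect(P,(287,340,225,280),.049,.065))
```

```text
[0.52600115 0.19064612 0.11896342] 0.09150010825213019 [ 0.66494011 -0.68017415  0.11143982]
(439, array([525.3, 192.1]), array([55.7, 89.3]), 84.6, 59.5) (559, array([525.6, 192.5]), array([56.3, 90.4]), 83.8, 59.0)
```

View pics/c5.png

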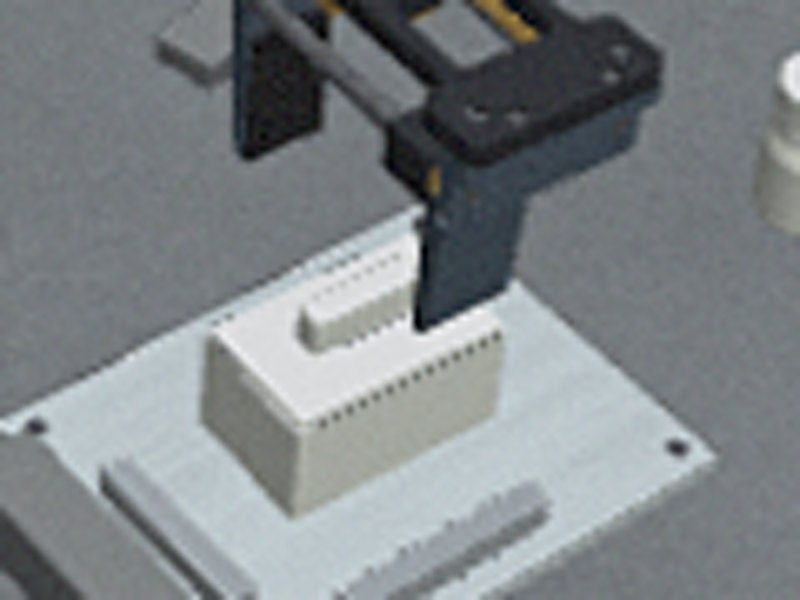

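The cover is seated: its top is at 59 mm and the plate is flush on the walls. Now gripping the cartridge across its width.

Request:
{"api": "send_rows", "payload": {
  "plan": "0 0 -0.4 0;0 0 -0.8 0;0 0 -1.1 0;0 0 -1.24 0;0 0 -1.24 0;0 0 -1.24 0"
}}

```text
time: 10.4
tcp_pos: [0.527, 0.191, 0.0459]
orientation: [[-0.995, 0.098, 0.001], [0.098, 0.995, 0.0], [-0.001, 0.001, -1.0]]
contact_force: [0.1, 0.1, -1.0]
grip_width: 0.0909
gripper_force: 0.0
```

Request:
{"api": "send_rows", "payload": {
  "plan": "0 0 0 0;0 0 0 0;0 0 0 0;0 0 0 0;0 0 0 0;0 0 0 0;0 0 0 0;0 0 0 0",
  "hand": 0
}}

```text
time: 11.4
tcp_pos: [0.5266, 0.1908, 0.0455]
orientation: [[-0.995, 0.098, 0.0], [0.098, 0.995, 0.0], [-0.0, 0.0, -1.0]]
contact_force: [-0.7, 0.2, 3.1]
grip_width: 0.0556
gripper_force: 30.0
```

Request:
{"api": "send_rows", "payload": {
  "plan": "0.08 0.08 0 0.1;0.16 0.15 0 0.2;0.24 0.23 0 0.3;0.32 0.3 0 0.4;0.4 0.38 0 0.5;0.48 0.45 0 0.5;0.53 0.5 0 0.5;0.53 0.5 0 0.5"
}}

```text
time: 12.4
tcp_pos: [0.5592, 0.2215, 0.0455]
orientation: [[-0.999, 0.054, 0.001], [0.054, 0.999, 0.001], [-0.001, 0.001, -1.0]]
contact_force: [0.5, 1.6, 3.8]
grip_width: 0.0557
gripper_force: 30.0
```

Request:
{"api": "send_rows", "payload": {
  "plan": "0.02 0 0 0;0.04 0 0 0;0.06 0 0 0;0.08 -0.01 0 0;0.1 -0.01 0 0;0.1 -0.01 0 0"
}}

```text
time: 13.15
tcp_pos: [0.5643, 0.2204, 0.0455]
orientation: [[-0.999, 0.054, -0.0], [0.054, 0.999, 0.0], [0.0, 0.0, -1.0]]
contact_force: [-1.8, 0.6, 5.6]
grip_width: 0.0558
gripper_force: 30.0
```

Request:
{"api": "send_rows", "payload": {
  "plan": "0.02 0 0 0;0.04 0 0 0;0.05 0 0 0;0.05 0 0 0"
}}

```text
time: 13.65
tcp_pos: [0.5648, 0.2203, 0.0456]
orientation: [[-0.998, 0.055, -0.005], [0.055, 0.998, -0.0], [0.005, -0.0, -1.0]]
contact_force: [-6.8, 1.0, 8.8]
grip_width: 0.0556
gripper_force: 30.0
```

Request:
{"api": "send_rows", "payload": {
  "plan": "0 0.02 0 0;0 0.04 0 0;0 0.06 0 0;0 0.08 0 0;0 0.1 0 0;0 0.1 0 0"
}}

```text
time: 14.4
tcp_pos: [0.5651, 0.225, 0.0455]
orientation: [[-0.998, 0.055, -0.005], [0.055, 0.999, -0.002], [0.005, -0.002, -1.0]]
contact_force: [-7.0, -3.9, 10.0]
grip_width: 0.0558
gripper_force: 30.0
```

Request:
{"api": "send_rows", "payload": {
  "plan": "0 0.02 0 0;0 0.04 0 0;0 0.05 0 0;0 0.05 0 0"
}}

```text
time: 14.9
tcp_pos: [0.5652, 0.2269, 0.0456]
orientation: [[-0.999, 0.054, -0.005], [0.054, 0.999, -0.004], [0.005, -0.004, -1.0]]
contact_force: [-5.9, -6.6, 10.4]
grip_width: 0.0557
gripper_force: 30.0
```

Run:
```python
from h import *
o=manip.get_obs();print(o['tcp_pos'],o['grip_width'],o['contact_force'],o['moment'])
im,d=cap('scene'); a=cv2.resize(im[200:290,260:380,::-1],(800,600),interpolation=2)
cv2.imwrite('pics/c6.png',a)
```

```text
[0.56516012 0.22694586 0.04560167] 0.055738809278439425 [-5.94030823 -6.62231525 10.42548291] [-1.16011249  0.84505715 -0.07179064]
```

View pics/c6.png

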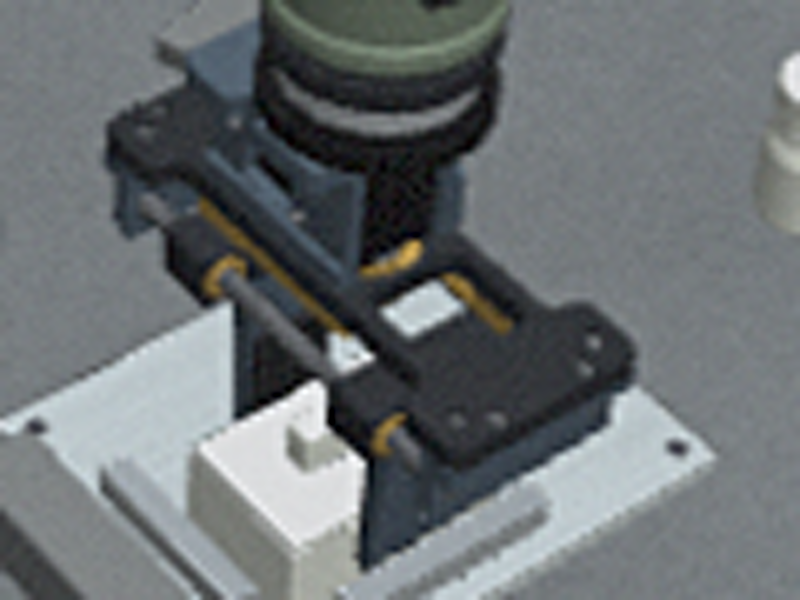

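The picture shows the cartridge end at the end stop, with the foot at about (190,510) on the stop's edge. The side is not yet clearly bearing on its stop, so I'll press further in y.

Request:
{"api": "send_rows", "payload": {
  "plan": "0 0.02 0 0;0 0.04 0 0;0 0.05 0 0;0 0.05 0 0"
}}

```text
time: 15.45
tcp_pos: [0.5652, 0.2271, 0.0457]
orientation: [[-0.999, 0.053, -0.006], [0.053, 0.999, -0.009], [0.005, -0.009, -1.0]]
contact_force: [-5.5, -15.3, 13.3]
grip_width: 0.0558
gripper_force: 30.0
```

Request:
{"api": "send_rows", "payload": {
  "plan": "0.02 0.02 0 0;0.04 0.04 0 0;0.05 0.05 0 0;0.05 0.05 0 0"
}}

```text
time: 15.95
tcp_pos: [0.5653, 0.2272, 0.0455]
orientation: [[-0.999, 0.052, -0.012], [0.052, 0.999, -0.014], [0.012, -0.015, -1.0]]
contact_force: [-10.1, -23.2, 18.0]
grip_width: 0.0554
gripper_force: 30.0
```

Both stops are now resisting. I'll add x push to outweigh friction from the side stop.

Request:
{"api": "send_rows", "payload": {
  "plan": "0.03 0 0 0;0.06 0 0 0;0.09 -0.02 0 0;0.1 -0.03 0 0;0.1 -0.03 0 0;0.1 -0.03 0 0"
}}

```text
time: 16.7
tcp_pos: [0.5662, 0.2271, 0.0448]
orientation: [[-0.998, 0.054, -0.023], [0.054, 0.998, -0.013], [0.022, -0.014, -1.0]]
contact_force: [-20.6, -16.2, 21.1]
grip_width: 0.056
gripper_force: 30.0
```

Run:
```python
from h import *
o=manip.get_obs();print(o['tcp_pos'],o['orientation'],o['contact_force'],o['moment'])
im,d=cap('scene'); P=cloud('scene',d); print(rect(P,(280,315,255,290),.056,.065)); 
Q=P[262:285,285:315].reshape(-1,3); Q=Q[(Q[:,2]>.056)&(Q[:,2]<.064)]; A=np.c_[Q[:,:2],np.ones(len(Q))]; print(np.linalg.lstsq(A,Q[:,2],rcond=None)[0])
cv2.imwrite('pics/c7.png',cv2.resize(im[245:305,265:345,::-1],(800,600),interpolation=2))
```

```text
[0.56624409 0.22705178 0.04482154] [[-0.9982806   0.05389405 -0.0230496 ]
 [ 0.0541924   0.99845201 -0.01252098]
 [ 0.02233911 -0.01374856 -0.99965591]] [-20.61923992 -16.17201195  21.0923934 ] [-2.78283417  3.61668243 -0.18278357]
(331, array([580.4, 226.7]), array([69.4, 64.5]), 70.1, 59.7)
[-0.01808174  0.0030376   0.06961115]
```

View pics/c7.png

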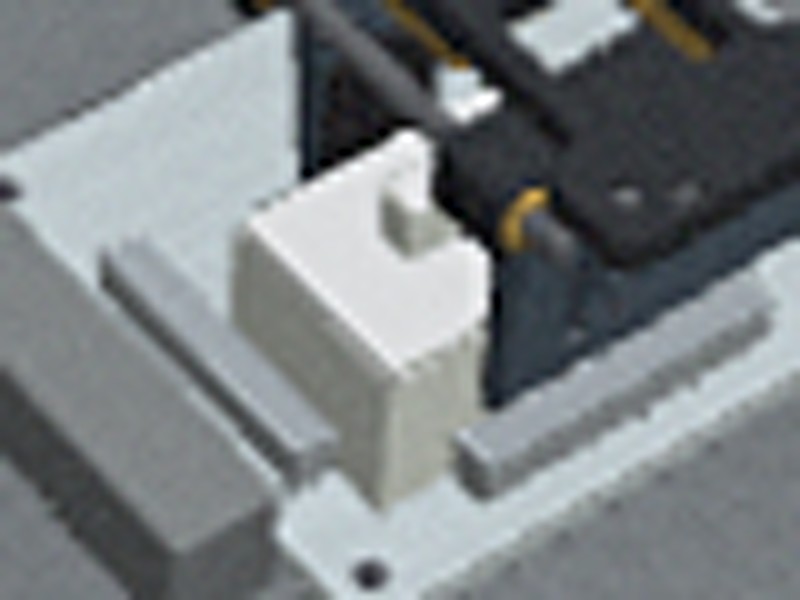

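Request:
{"api": "send_rows", "payload": {
  "plan": "-0.01 0 0 0;-0.03 0 0 0;-0.03 0 0 0;-0.03 0 0 0;-0.03 0 0 0;-0.03 0 0 0"
}}

```text
time: 17.5
tcp_pos: [0.5662, 0.227, 0.0448]
orientation: [[-0.998, 0.054, -0.02], [0.054, 0.998, -0.012], [0.019, -0.013, -1.0]]
contact_force: [-15.3, -16.8, 18.8]
grip_width: 0.056
gripper_force: 30.0
```

Run:
```python
from h import *
o=manip.get_obs();print(o['tcp_pos'],o['orientation'][2],o['contact_force'])
im,d=cap('scene'); P=cloud('scene',d)
b=np.array([528.7,199.8]);t=np.radians(3.1);R=np.array([[np.cos(t),-np.sin(t)],[np.sin(t),np.cos(t)]])
for n,p,z in(('foot',(388,503),.01),('top',(398,368),.059),('left top',(247,222),.059),('endstop top face edge',(333,440),.024),('sidestop corner',(460,438),.024)):
    w=atz('scene',[(265+p[0]/10,245+p[1]/10)],z)[0,:2]*1000; print(n,w.round(1),'bed',(R@(w-b)).round(1))
Q=P[268:281,291:303].reshape(-1,3); A=np.c_[Q[:,:2],np.ones(len(Q))]; print(len(Q),np.linalg.lstsq(A,Q[:,2],rcond=None)[0],Q[:,2].min(),Q[:,2].max())
```

```text
[0.56615282 0.2270406  0.04476278] [ 0.01885867 -0.01329177 -0.9997338 ] [-15.30622003 -16.80117552  18.77564761]
foot [605.  252.3] bed [73.4 56.6]
top [607.3 254.1] bed [75.5 58.5]
left top [605.3 201.7] bed [76.4  6.1]
endstop top face edge [610.9 239.5] bed [80.  44.1]
sidestop corner [588.4 256.7] bed [56.6 60. ]
 ** On entry to DLASCL parameter number  4 had an illegal value
 ** On entry to DLASCL parameter number  4 had an illegal valueTraceback (most recent call last):
  File "<stdin>", line 7, in <module>
    x, resids, rank, s = _umath_linalg.lstsq(a, b, rcond,
                         ~~~~~~~~~~~~~~~~~~~^^^^^^^^^^^^^
                                             signature=signature)
                                             ^^^^^^^^^^^^^^^^^^^^
    raise LinAlgError("SVD did not converge in Linear Least Squares")
numpy.linalg.LinAlgError: SVD did not converge in Linear Least Squares
```

```bash
python3 -c "
from cell import manip
print(manip.close_job())"
```

```text
the job is handed in; nothing more can be done
None
```

I put the white cover on the cartridge and released it, then pushed the cartridge into the corner. I handed the job in at about 17.5 s with it still gripped and pressed against both stops (about 15 N in x, 17 N in y on the wrist); no verdict was returned.

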